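# Clear the empty lane of a can display and hold its pusher back for refilling

### The arm

A 6-joint arm with a two-finger parallel gripper is mounted at the origin on the work surface. World frame = base frame: x ahead of the robot, y to its left, z up, the work surface at z = 0. Lengths are in m, angles in rad, forces in N, time in s.
With the tool pointing down it reaches from about 0.375 to 0.975 m from the base axis. Payload 3.8 kg.
Tool frame: the origin (TCP) lies on the centre line of the jaws, within the pads' length; the fingertips stand 22 mm ahead of it and the grasp point (between the pads) lies 3 mm ahead of it (env.nose_length is the z of the fingertips in the tool frame, in m); z points along the fingers, y is the line along which they close (so a half turn about z gives the same grasp; the last joint's range is limited). The gripper opens to 85 mm and grips with 20 to 120 N. Pads are 22 mm wide; open, the fingers measure 114 mm over their backs; the gripper's body (76 mm by 85 mm) begins 54 mm behind the grasp point. The pads swing forward as they close: fully open they stand 13 mm farther back than shut.
Start: joints at [-1.263, 0.264, 1.604, -0, 1.274, -0.037], TCP at [0.228, -0.635, 0.253] pointing down, gripper open.
Joint ranges: [-2.63, 2.63], [-0.94, 2.18], [0.31, 2.57], [-1.31, 4.45], [0, 2.66], [-2.55, 2.55]. Speed limits (rad/s): [2.57, 2.57, 3.14, 3.14, 3.14, 3.14].

### API

Orientations are given as a rotation vector (axis times angle).
In Python, from station import env gives the robot as it stands.
- The arm moves only by the tool move_arm, never from a script. Its arguments are lists of equal length, an entry for each row: "dr": the turn, a rotation vector about the tool's x, y, z in degrees, a list of three; "travel": the shift along the tool's x, y, z in m, a list of three; "hand": the finger opening in m, from 0 to 0.0854. In form: {"dr": [[ax, ay, az], ...], "travel": [[dx, dy, dz], ...], "hand": [hand, ...]}. A call has 1 to 20 rows; each row shifts and turns the commanded pose from where the row before left it, along the tool's axes as they then stand; what a row does not reach is not made up. A row lasts 1/10 s, in which the tool goes at most 50 mm and 8.59 degrees, less where a joint would pass 70% of its speed; a pose out of reach is approached as far as the arm can. A call with a gripper value outside its range is refused whole. The fingers move at their own pace and stop on an object; "force" is the grip in N (left out, the last holds). Time passes only in rows, so rows that do not move let the fingers close. It gives the time, the measured TCP pose, the force, the opening and the grip force at its end, in the units of the state.
- env.sense(): the state, without advancing time (a new reading comes with each control period).
- env.camera(name): name is "side" or "top"; returns a dict with "pixels" (480x640x3 uint8, blue, green, red), "z_map" (480x640 float32, m along the optical axis (not along the pixel's ray), 0 where there is no reading), "fx", "fy", "cx", "cy" (pixels), "eye" and "attitude" of the camera in the world. Camera axes: x right, y up, looking along -z (the intrinsics and any distortion apply to the point x, -y, -z); pixel columns grow to the right and rows downward; lengths in m; the calibration is good to about 2 mm. A picture is of the moment at which its call begins.
- env.job_done(): hands the job in; it is judged then, once.
Trained networks look in a picture, given as the dict that the camera call returned (one of the last four; its "shot" number tells which), for a name from the list of things; names that differ only in an ending like _2 or _b are one class to them, and where a whole thing is asked for, a point or a joint stands for the part that bears it (a point fixed in the world has none). Each returns a list of dicts, best first, with "score" (0 to 1); they miss things now and then, are a little off and sometimes report something else, mostly with a low value. They report only what shows in the picture. A call takes as long as a camera call. They do not tell look-alikes from the thing itself.
- env.look_for(picture, name): "box" ([left, top, width, height] in pixels, round what is visible of it).
- env.silhouettes(picture, name): "pixels" (480x640 bool, what is visible of it) and "box" ([left, top, width, height] in pixels, round what is visible of it).
The state is a dict: "time_s": time; "qpos": joint angles; "qd": joint speeds; "effort": joint torques, N m; "position": TCP position; "ee_rot": TCP orientation; "wrist_force": force on the tool from outside, world axes, zero at the start; "ft_torque": the same for the moment, N m; "opening": opening from 0.0 (shut) to 1.0 (fully open); "gripper_force": force on a finger pad.
Only numpy, scipy, OpenCV 4.12 (cv2) and the standard library are available. Lean on these libraries where they do the work, as an engineer would, in place of code of your own. Each camera call takes 0.05 s, during which the arm holds its last target. There are 200 camera calls.

### The job

I am about to refill the empty lane of the can display: take out the cocoa shaker that somebody left standing in it and stand it upright on the free part of the condiment tray, then pull that lane's spring pusher back until its front face is level with the fill line marked across the lane, and hold it there while I load. The pusher springs forward if it is let go, so finish with it still in the gripper at the line; leave the cans, the other two pushers and everything else on the counter as they are.

Things in the scene. Friction and masses are not known exactly. Their poses are not given: they have to be found in the camera images.
- shaker_mid (a point): centre (43 mm above its underside) of the cocoa shaker: a plain steel cylinder 50 mm in diameter and 86 mm high with a low domed cap (cap band 51 mm wide), 0.11 to 0.23 kg; z up. It stands upright on the empty lane's floor on the robot's side of the pusher, with about 3 mm of play to each rail. Left there it blocks the pusher.
- lane_empty: the empty lane, fixed, one of three like it 95 mm apart in shuffled order on a white board; the others hold cans. A channel 258 mm long, 57 mm wide inside (63 outside). Origin mid-length, 8 mm above the counter; +x along the lane to the customers. Above the counter: floor 20 mm, clear side rails 56, clear front stop 58, rear stop (robot's end) 38.
- line_empty (a point): middle of the empty lane's fill line, on its floor 20 mm above the counter: a thin dark line across the floor with dark ticks on both rails, 171 mm from the front stop. x points along the lane to the customers (the way the spring drives the pusher), -x towards the robot (the pull).
- grip_empty (a point): middle of the finger lip at the top of the empty lane's pusher, 98 mm above the counter: 12 mm thick along the lane, 36 mm across, 20 mm high (top at 110 mm). x as the lane's. The pusher is a black plate 50 mm wide, front face 6 mm ahead (+x) of this point; shoe and coil reach 39 mm behind it, up to 53 mm above the counter. It starts at the lane's front end.
- pusher_empty (a joint): travel of the empty lane's pusher in m: 0 at the front of the lane (rest), growing as it is pulled back to the robot along the lane's -x; its front face is level with the fill line at 0.170 and it stops at 0.190. A ribbon spring pulls it forward with about 4.5 N at 0, rising to 6.2 N at the line; it does not latch.
- tray: dark wooden condiment tray, fixed, 220 mm (its x) by 130 mm (its y), walls 6 mm thick and 22 mm high, floor 6 mm above the counter; origin at the centre of its underside. It stands to the left or to the right of the can display. Its +x half holds a sugar jar and a honey bottle; the -x half is free.
- tray_free (a point): middle of the free part of the condiment tray's floor, 6 mm above the counter and 45 mm from the tray's centre along its -x; axes as the tray's.
- grip_two (a point): middle of the finger lip of the pusher in the lane that holds two cans, same shape as the empty lane's pusher; it presses on the cans. Leave it alone.
- grip_full (a point): middle of the finger lip of the pusher in the lane that holds three cans, same shape as the empty lane's pusher; it presses on the cans. Leave it alone.
- can_b0_mid (a point): centre of a drinks can, 53 mm in diameter and 104 mm high, upright in the lane with two cans (top 124 mm above the counter). Leave it alone.
- can_b1_mid (a point): centre of a drinks can, 53 mm in diameter and 104 mm high, upright in the lane with two cans (top 124 mm above the counter). Leave it alone.
- can_c0_mid (a point): centre of a drinks can, 53 mm in diameter and 104 mm high, upright in the lane with three cans (top 124 mm above the counter). Leave it alone.
- can_c1_mid (a point): centre of a drinks can, 53 mm in diameter and 104 mm high, upright in the lane with three cans (top 124 mm above the counter). Leave it alone.
- can_c2_mid (a point): centre of a drinks can, 53 mm in diameter and 104 mm high, upright in the lane with three cans (top 124 mm above the counter). Leave it alone.
- sugar_jar_mid (a point): centre of the glass sugar jar, 60 mm in diameter, 95 mm high, in the tray's +x half. Leave it alone.
- honey_mid (a point): centre of the amber honey bottle, 42 mm in diameter, 120 mm high, in the tray's +x half. Leave it alone.
- milk_jug_mid (a point): centre of the steel milk jug, 86 mm in diameter with a handle, 110 mm high, beyond the display to the right. Leave it alone.
- mug_mid (a point): centre of the blue mug, 82 mm in diameter with a handle, 90 mm high, beyond the display. Leave it alone.
- syrup_mid (a point): point 100 mm up the axis of the black syrup bottle, 76 mm in diameter, 260 mm high over its pump, beyond the display to the left. Leave it alone.
- tamper_mid (a point): point 45 mm up the axis of the coffee tamper, 58 mm in diameter, 92 mm high, beyond the display. Leave it alone.
Not all that is in view belongs to the job. Leave any purple or yellow look-alike of the part that bears shaker_mid alone.

How it is judged:
On the way, in this order (a step that is already met when the one before it is completed fails the run):
1. the shaker stands upright and released in the condiment tray (x of shaker_mid in the frame of tray between -0.085 and 0.085 m and y of shaker_mid in the frame of tray between -0.04 and 0.04 m and z of shaker_mid in the frame of tray below 0.056 m and angle between shaker_mid's own z axis and vertical below 0.15 rad and contact force between the fingers and shaker below 0.1 N and linear speed of shaker below 0.02 m/s), for 0.3 s.
2. the empty lane's pusher, in the fingers, is drawn back to the fill line (value of joint pusher_empty between 0.16 and 0.18 m and contact force between the fingers and pusher_empty above 2 N), for 0.3 s.
At the end, for the whole second after the job is handed in: The program finishes while holding: the fingers still bear on the empty lane's pusher with more than 2 N, and it stands still with its front face within 10 mm of the fill line (joint 0.160 to 0.180); the shaker stands upright (within 0.15 rad) and released on the floor of the condiment tray (all of step 1 and all of step 2 and velocity of joint pusher_empty between -0.01 and 0.01 m/s); the arm keeps its last pose, push and grip.
It fails at once if a can is knocked over or shifted by more than 25 mm (distance of any of can_b0_mid, can_b1_mid, can_c0_mid, can_c1_mid, can_c2_mid from where it was at the start of the episode above 0.025 m).
It fails at once if one of the other two pushers is drawn by more than 25 mm (distance of any of grip_two, grip_full from where it was at the start of the episode above 0.025 m).
It fails at once if another thing on the counter is knocked over or shifted by more than 30 mm (distance of any of sugar_jar_mid, honey_mid, milk_jug_mid, mug_mid, syrup_mid, tamper_mid from where it was at the start of the episode above 0.03 m).
It also fails if it takes over 53 s, if anything falls off the work surface, if the arm or the gripper's body presses on something with over 40 N, if the wrist force passes 120 N, or if a joint passes its speed limit or range.

## Working session

There is one attempt and no reset: what is moved stays moved. The work goes in short steps, Python scripts to look and compute and a tool call to move; the robot and the scene stay as the last step left them, time stands still between calls to the robot, and variables do not carry over. Pictures are saved under pics/ and viewed, at most 10 in all, crops included, and the job is handed in when it is done.

Besides the shell and the picture viewer there is one more tool, called after "Request:" as name(argument=value, ...) on one line, values as JSON. move_arm: Moves the arm, as the interface text tells. Its arguments: {"type":"object","properties":{"dr":{"type":"array","items":{"type":"array","items":{"type":"number"}}},"travel":{"type":"array","items":{"type":"array","items":{"type":"number"}}},"hand":{"type":"array","items":{"type":"number"}},"force":{"type":"number"}},"required":["dr","travel","hand"]}

```bash
mkdir -p pics; ls; cat > h.py <<'E'
import numpy as np, cv2
from scipy.spatial.transform import Rotation as R
from station import env
def att(c):
    a=np.array(c["attitude"],float)
    if a.shape==(3,3): return a
    return (R.from_rotvec(a) if a.size==3 else R.from_quat(a)).as_matrix()
def world(c,u,v,z=None):
    u=np.asarray(u,float);v=np.asarray(v,float)
    d=np.stack([(u-c["cx"])/c["fx"],-(v-c["cy"])/c["fy"],-np.ones_like(u)],-1)
    if z is None: z=c["z_map"][v.astype(int),u.astype(int)]
    return (d*np.asarray(z)[...,None])@att(c).T+np.array(c["eye"])
def atz(c,u,v,h):
    e=np.array(c["eye"]); p=world(c,u,v,np.ones_like(np.asarray(u,float)))-e
    return e+p*((h-e[2])/p[...,2])[...,None]
def proj(c,P):
    q=(np.asarray(P,float)-np.array(c["eye"]))@att(c)
    return np.stack([c["cx"]-c["fx"]*q[...,0]/q[...,2],c["cy"]+c["fy"]*q[...,1]/q[...,2]],-1)
E
python3 - <<'E'
from h import *
for n in("side","top"):
    c=env.camera(n); print(n,c["pixels"].shape,{k:c[k] for k in c if k not in("pixels","z_map")})
    cv2.imwrite(f"pics/{n}0.png",c["pixels"])
    for nm in("shaker_mid","grip_empty","tray","lane_empty","sugar_jar_mid","honey_mid","can_b0_mid"):
        print(nm,[(np.round(d["box"]).tolist(),round(d["score"],2)) for d in env.look_for(c,nm)])
print(env.sense())
E
```

```text
pics
side (480, 640, 3) {'fx': 567.7737386893957, 'fy': 567.7737386893957, 'cx': 313.4578037146945, 'cy': 239.21001756287504, 'eye': array([0.28047234, 0.67961954, 0.92239363]), 'attitude': array([ 0.21046821, -0.96435373, -2.5800907 ]), 'shot': 1}
shaker_mid [([421.0, 192.0, 26.0, 42.0], 0.67), ([341.0, 200.0, 25.0, 38.0], 0.57)]
grip_empty [([269.0, 190.0, 29.0, 39.0], 0.9)]
tray [([203.0, 372.0, 152.0, 107.0], 0.75)]
lane_empty [([270.0, 189.0, 126.0, 69.0], 0.65), ([272.0, 190.0, 26.0, 41.0], 0.32)]
sugar_jar_mid [([217.0, 378.0, 41.0, 63.0], 0.9), ([289.0, 113.0, 38.0, 57.0], 0.45), ([273.0, 186.0, 26.0, 41.0], 0.43)]
honey_mid [([233.0, 355.0, 29.0, 46.0], 0.88)]
can_b0_mid [([261.0, 219.0, 24.0, 41.0], 0.69), ([272.0, 191.0, 126.0, 62.0], 0.67)]
top (480, 640, 3) {'fx': 501.64854820221547, 'fy': 501.64854820221547, 'cx': 320.6224397160844, 'cy': 243.14113922427543, 'eye': array([0.54222795, 0.00709631, 1.07828962]), 'attitude': array([ 0.01440069, -0.04372025, -1.58576716]), 'shot': 2}
shaker_mid [([397.0, 321.0, 28.0, 32.0], 0.97), ([339.0, 253.0, 32.0, 27.0], 0.65), ([376.0,
[... 358 characters left out ...]
 194.0, 26.0, 30.0], 0.7)]
{'time_s': 0.8, 'qpos': array([-1.26288026e+00,  2.63887923e-01,  1.60397060e+00,  9.89409994e-08,
        1.27370362e+00, -3.68619044e-02]), 'qd': array([-0.00018131, -0.00083881,  0.00196855,  0.00220077, -0.00049493,
        0.00114072]), 'effort': array([-1.03510687e-03, -5.14982271e+01, -3.67696023e+01,  3.09384313e-05,
        3.30210232e-04, -3.23463869e-07]), 'position': array([ 0.22816671, -0.6352764 ,  0.25330377]), 'ee_rot': array([3.09499752e+00, 5.38892306e-01, 6.62182238e-06]), 'wrist_force': array([-0.37445433,  0.24457839,  0.02072246]), 'ft_torque': array([-0.08233749, -0.02051932, -0.02640254]), 'gripper_force': 0.0, 'opening': 1.0009711859970634}
```

View pics/top0.png

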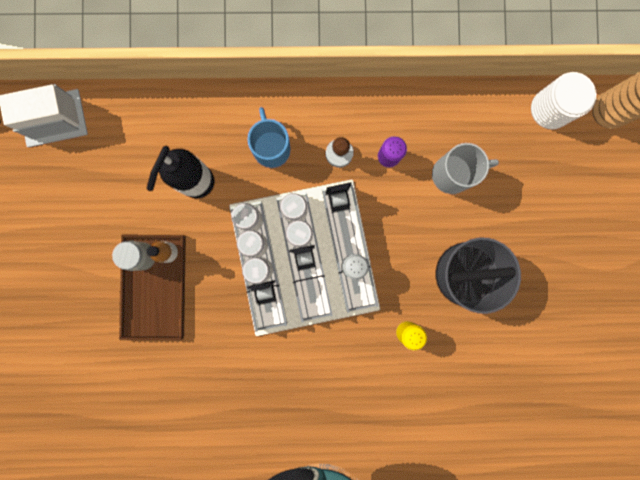

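View pics/side0.png

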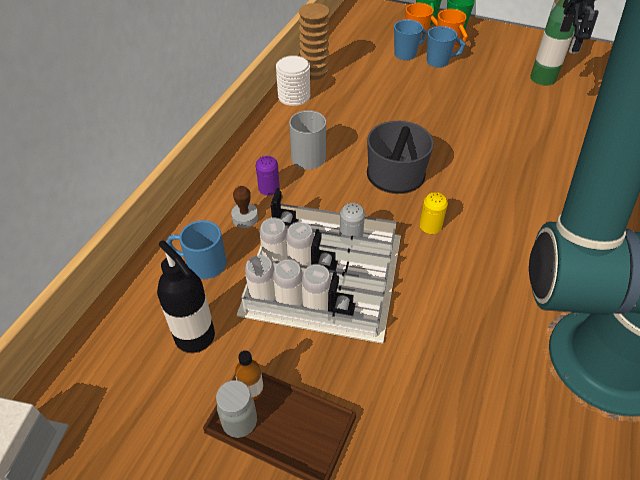

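The top view shows the steel shaker at (355,267) in the right-hand, empty lane, with that lane's pusher at (340,197). The tray is at (153,288), and its free half is the one nearer the robot. Things that could be taken for the shaker:
- the purple look-alike at top (393,151) / side (267,175)
- the yellow one at top (411,336) / side (433,213)
- the steel one at top (355,267) / side (352,219)

I choose the steel one in the lane. Next I measure and check it in a close crop.

```bash
cat > m.py <<'E'
from h import *
cs={n:env.camera(n) for n in("top","side")}
def tri(pts):  # least squares ray intersection
    A=np.zeros((3,3));b=np.zeros(3)
    for n,(u,v) in pts.items():
        c=cs[n];e=np.array(c["eye"]);d=world(c,float(u),float(v),1.)-e;d/=np.linalg.norm(d)
        M=np.eye(3)-np.outer(d,d);A+=M;b+=M@e
    return np.linalg.solve(A,b)
def cloud(n,nm,near):
    c=cs[n];L=[s for s in env.silhouettes(c,nm) if abs(s["box"][0]+s["box"][2]/2-near[0])<20 and abs(s["box"][1]+s["box"][3]/2-near[1])<25]
    if not L: print("none",n,nm);return np.zeros((0,3))
    s=L[0]; m=s["pixels"]&(c["z_map"]>0); v,u=np.nonzero(m); print(n,nm,np.round(s["box"]),round(s["score"],2))
    return world(c,u,v)
for nm,nt,ns in(("shaker_mid",(355,267),(352,219)),("grip_empty",(339,199),(283,209))):
    for n,near in(("top",nt),("side",ns)):
        P=cloud(n,nm,near)
        if not len(P): continue
        zt=np.percentile(P[:,2],98); T=P[P[:,2]>zt-.012]
        print("  n",len(P),"ztop",zt.round(4),"top mid",((T.min(0)+T.max(0))/2).round(4),"med",np.median(T,0).round(4),"ext",np.ptp(T,0).round(3))
# cloud of whole display: lanes direction from white board/rails
c=cs["top"];v,u=np.mgrid[0:480,0:640];W=world(c,u,v)
m=(W[...,2]>-.01)&(W[...,2]<.004); print("counter z",np.median(W[...,2][m]).round(4))
# tray
L=env.silhouettes(c,"tray");s=[s for s in L if s["box"][0]<200][0];P=W[s["pixels"]]
r=cv2.minAreaRect(P[(P[:,2]>.012)&(P[:,2]<.03)][:,:2].astype(np.float32)); print("tray rim",r, np.percentile(P[:,2],[5,50,95]).round(3))
f=P[(P[:,2]<.012)];print("tray floor z",np.median(f[:,2]),"minrect",cv2.minAreaRect(f[:,:2].astype(np.float32)))
for nm in("sugar_jar_mid","honey_mid"):
    P=cloud("top",nm,(130,256) if nm[0]=="s" else (163,252)); 
    if len(P): T=P[P[:,2]>np.percentile(P[:,2],95)-.03];print(nm,np.median(T,0).round(3))
np.save("W.npy",W)
a=cv2.resize(cs["top"]["pixels"][165:345,220:390],None,fx=3.2,fy=3.2,interpolation=cv2.INTER_CUBIC)
b=cv2.resize(cs["side"]["pixels"][180:345,235:405],None,fx=3.2,fy=3.2,interpolation=cv2.INTER_CUBIC)
cv2.imwrite("pics/crop1.png",cv2.resize(a,(544,576)));cv2.imwrite("pics/crop2.png",b)
E
python3 m.py
```

```text
top shaker_mid [338. 254.  29.  27.] 0.61
  n 525 ztop 0.1088 top mid [ 0.5316 -0.078   0.1037] med [ 0.531  -0.0782  0.1042] ext [0.049 0.047 0.013]
side shaker_mid [343. 203.  21.  35.] 0.88
  n 741 ztop 0.106 top mid [ 0.5297 -0.0741  0.1019] med [ 0.5282 -0.0698  0.1019] ext [0.048 0.048 0.015]
top grip_empty [328. 180.  28.  33.] 0.59
  n 539 ztop 0.1129 top mid [ 0.6857 -0.0468  0.1088] med [ 0.6854 -0.0484  0.1104] ext [0.016 0.047 0.015]
side grip_empty [272. 191.  25.  35.] 0.94
  n 446 ztop 0.1099 top mid [ 0.6833 -0.0414  0.1054] med [ 0.6827 -0.0393  0.1077] ext [0.015 0.044 0.014]
counter z 0.0008
tray rim ((0.49408090114593506, 0.34322232007980347), (0.13151271641254425, 0.22017519176006317), 88.88680267333984) [0.004 0.008 0.024]
tray floor z 0.007032038305444743 minrect ((0.4949783980846405, 0.34085291624069214), (0.1267486959695816, 0.21151867508888245), 88.58142852783203)
top sugar_jar_mid [111. 239.  42.  34.] 0.9
sugar_jar_mid [0.559 0.361 0.101]
top honey_mid [148. 241.  33.  22.] 0.69
honey_mid [0.567 0.305 0.126]
```

View pics/crop1.png

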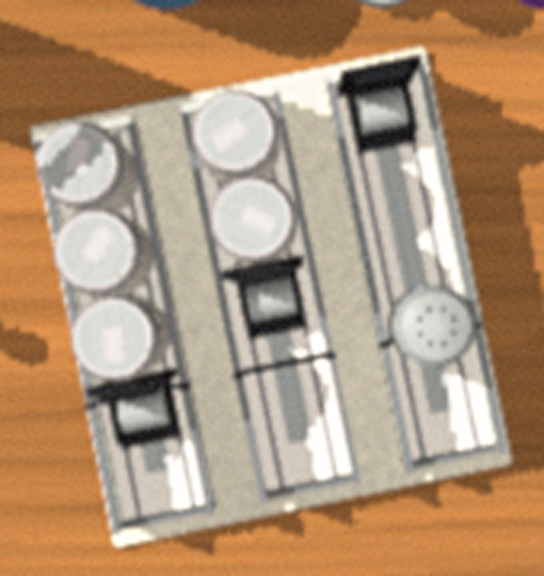

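View pics/crop2.png

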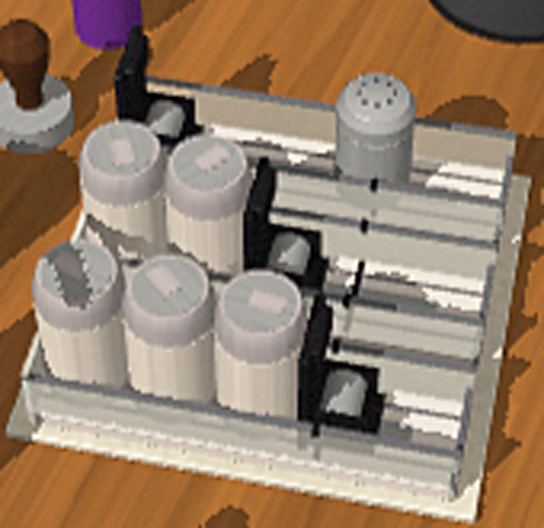

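The crops confirm it. The perforated-cap steel shaker stands on the right lane's fill line (crop1 (432,325)), and the empty lane's pusher is at crop1 (380,85). The other two pushers press on their cans. Next I fit the lane frame and check the shaker and lip from two views.

```bash
python3 - <<'E'
from h import *
ct,cs=env.camera("top"),env.camera("side")
v,u=np.mgrid[0:480,0:640]
W=world(ct,u,v); m=(u>225)&(u<385)&(v>178)&(v<338)&(W[...,2]>.005)&(W[...,2]<.03)
r=cv2.minAreaRect(W[m][:,:2].astype(np.float32)); print("board",r)
# crop1 scale 3.2 -> rail top corner pixels of the empty lane (top view)
f=lambda x,y:(220+x/3.2,165+y/3.2)
pts={"L-rear":(405,467),"L-front":(334,85),"R-rear":(498,447),"R-front":(424,58)}
Q={k:atz(ct,*map(np.array,f(*p)),.056) for k,p in pts.items()}
for k in Q: print(k,Q[k].round(4))
L=Q["L-front"]-Q["L-rear"];Rr=Q["R-front"]-Q["R-rear"]
print("angles",[np.degrees(np.arctan2(a[1],a[0])).round(2) for a in(L,Rr)],[np.linalg.norm(a).round(3) for a in (L,Rr)])
print("mid rear/front",((Q["L-rear"]+Q["R-rear"])/2).round(4),((Q["L-front"]+Q["R-front"])/2).round(4))
# two-view of shaker cap: ellipse centres at cap; rays
def tri(a,b):
    A=np.zeros((3,3));bb=np.zeros(3);res=[]
    for c,(x,y) in((ct,a),(cs,b)):
        e=np.array(c["eye"]);d=world(c,np.array(float(x)),np.array(float(y)),np.array(1.))-e;d/=np.linalg.norm(d);M=np.eye(3)-np.outer(d,d);A+=M;bb+=M@e
    return np.linalg.solve(A,bb)
g=lambda x,y:(235+x/3.2,180+y/3.2)
print("shaker dome (holes ring centre)",tri(f(437,322),g(379,92)).round(4))
print("lip top right corner",tri(f(417,63),g(139,33)).round(4))
print("lip top left corner",tri(f(343,79),g(122,66)).round(4))
# box centres of known heights
print("tamper/purple xyz", [world(ct,np.array(a),np.array(b)).round(3) for a,b in((341,147),(395,148),(478,262),(500,300))])
kb=W[(u>435)&(u<522)&(v>235)&(v<315)];print("bin max z",np.percentile(kb[:,2],[95,100]).round(3))
E
```

```text
board ((0.5513488054275513, 0.02004234492778778), (0.3372819423675537, 0.33770275115966797), 89.25765228271484)
L-rear [ 0.4413 -0.0628  0.056 ]
L-front [ 0.6854 -0.0216  0.056 ]
R-rear [ 0.4529 -0.1222  0.056 ]
R-front [ 0.702  -0.0795  0.056 ]
angles [np.float64(9.58), np.float64(9.71)] [np.float64(0.248), np.float64(0.253)]
mid rear/front [ 0.4471 -0.0925  0.056 ] [ 0.6937 -0.0506  0.056 ]
shaker dome (holes ring centre) [ 0.5314 -0.0816  0.0996]
lip top right corner [ 0.6921 -0.0715  0.0996]
lip top left corner [ 0.6805 -0.0254  0.1164]
tamper/purple xyz [array([ 0.768, -0.055,  0.094]), array([ 0.766, -0.163,  0.088]), array([ 0.536, -0.351,  0.006]), array([ 0.459, -0.371,  0.072])]
bin max z [0.1   1.078]
```

Request:
move_arm(dr=[[0,0,-8],[0,0,-8],[0,0,-8],[0,0,-8],[0,0,-8],[0,0,-8],[0,0,-8],[0,0,-8],[0,0,-8],[0,0,-8]], travel=[[0,0,-0.006],[0,0,-0.006],[0,0,-0.006],[0,0,-0.006],[0,0,-0.006],[0,0,-0.006],[0,0,-0.006],[0,0,-0.006],[0,0,0],[0,0,0]], hand=[0.0854,0.0854,0.0854,0.0854,0.0854,0.0854,0.0854,0.0854,0.0854,0.0854], force=40)

```text
time_s: 2.35
position: [0.2282, -0.6354, 0.3017]
ee_rot: [2.017, 2.408, -0.001]
wrist_force: [-0.2, 0.6, 0.0]
opening: 0.997
gripper_force: 0.0
```

Request:
move_arm(dr=[[0,0,0],[0,0,0],[0,0,0],[0,0,0],[0,0,0],[0,0,0],[0,0,0],[0,0,0],[0,0,0],[0,0,0],[0,0,0],[0,0,0],[0,0,0],[0,0,0],[0,0,0],[0,0,0]], travel=[[0.0355,0.028,0],[0.0355,0.028,0],[0.0355,0.028,0],[0.0355,0.028,0],[0.0355,0.028,0],[0.0355,0.028,0],[0.0355,0.028,0],[0.0355,0.028,0],[0.0355,0.028,0],[0.0355,0.028,0],[0.0355,0.028,0],[0.0355,0.028,0],[0.0355,0.028,0],[0.0355,0.028,0],[0,0,0],[0,0,0]], hand=[0.0854,0.0854,0.0854,0.0854,0.0854,0.0854,0.0854,0.0854,0.0854,0.0854,0.0854,0.0854,0.0854,0.0854,0.0854,0.0854])

```text
time_s: 3.95
position: [0.5305, -0.0781, 0.3012]
ee_rot: [2.021, 2.405, -0.001]
wrist_force: [-0.7, -0.9, 0.3]
opening: 1.003
gripper_force: 0.0
```

Request:
move_arm(dr=[[0,0,0],[0,0,0],[0,0,0],[0,0,0],[0,0,0],[0,0,0],[0,0,0],[0,0,0],[0,0,0],[0,0,0],[0,0,0],[0,0,0],[0,0,0]], travel=[[0,0,0.02],[0,0,0.02],[0,0,0.02],[0,0,0.02],[0,0,0.02],[0,0,0.02],[0,0,0.02],[0,0,0.02],[0,0,0.02],[0,0,0.02],[0,0,0.014],[0,0,0.014],[0,0,0]], hand=[0.0854,0.0854,0.0854,0.0854,0.0854,0.0854,0.0854,0.0854,0.0854,0.0854,0.0854,0.0854,0.0854])

```text
time_s: 5.25
position: [0.5285, -0.0794, 0.0713]
ee_rot: [-2.024, -2.399, 0.003]
wrist_force: [0.6, -0.1, 0.6]
opening: 1.002
gripper_force: 0.0
```

Request:
move_arm(dr=[[0,0,0],[0,0,0],[0,0,0],[0,0,0],[0,0,0],[0,0,0],[0,0,0],[0,0,0],[0,0,0],[0,0,0]], travel=[[0,0,0],[0,0,0],[0,0,0],[0,0,0],[0,0,0],[0,0,0],[0,0,0],[0,0,0],[0,0,0],[0,0,0]], hand=[0.065,0.055,0.04,0.04,0.04,0.04,0.04,0.04,0.04,0.04], force=40)

```text
time_s: 6.25
position: [0.5316, -0.0792, 0.0747]
ee_rot: [2.023, 2.401, 0.002]
wrist_force: [0.3, -0.3, 5.8]
opening: 0.577
gripper_force: 41.9
```

Request:
move_arm(dr=[[0,0,0],[0,0,0],[0,0,0],[0,0,0],[0,0,0],[0,0,0],[0,0,0],[0,0,0],[0,0,0]], travel=[[0,0,-0.01],[0,0,-0.02],[0,0,-0.02],[0,0,-0.02],[0,0,-0.02],[0,0,-0.02],[0,0,-0.02],[0,0,-0.02],[0,0,0]], hand=[0.04,0.04,0.04,0.04,0.04,0.04,0.04,0.04,0.04])

```text
time_s: 7.15
position: [0.5318, -0.0793, 0.2265]
ee_rot: [2.021, 2.399, 0.004]
wrist_force: [0.3, 0.5, -0.6]
opening: 0.572
gripper_force: 41.7
```

Request:
move_arm(dr=[[0,0,0],[0,0,0],[0,0,0],[0,0,0],[0,0,0],[0,0,0],[0,0,0],[0,0,0],[0,0,0],[0,0,0],[0,0,0],[0,0,0],[0,0,0],[0,0,0],[0,0,0]], travel=[[0.02,-0.001,0],[0.035,-0.001,0],[0.035,-0.001,0],[0.036,-0.001,0],[0.036,-0.001,0],[0.036,-0.001,0],[0.036,-0.001,0],[0.036,-0.001,0],[0.036,-0.001,0],[0.035,-0.001,0],[0.035,0,0],[0.03,0,0],[0.025,0,0],[0,0,0],[0,0,0]], hand=[0.04,0.04,0.04,0.04,0.04,0.04,0.04,0.04,0.04,0.04,0.04,0.04,0.04,0.04,0.04])

```text
time_s: 8.65
position: [0.4463, 0.3438, 0.2217]
ee_rot: [-2.022, -2.404, 0.005]
wrist_force: [0.2, -0.7, -0.9]
opening: 0.575
gripper_force: 41.7
```

```bash
python3 - <<'E'
from h import *
c=env.camera("side"); cv2.imwrite("pics/side1.png",c["pixels"]); s=env.sense(); print(s["position"],s["ee_rot"],s["opening"],s["gripper_force"])
E
```

```text
[0.4466559  0.3432571  0.22194206] [-2.02374132 -2.40267074  0.00412438] 0.5768748568302711 41.711862087249756
```

View pics/side1.png

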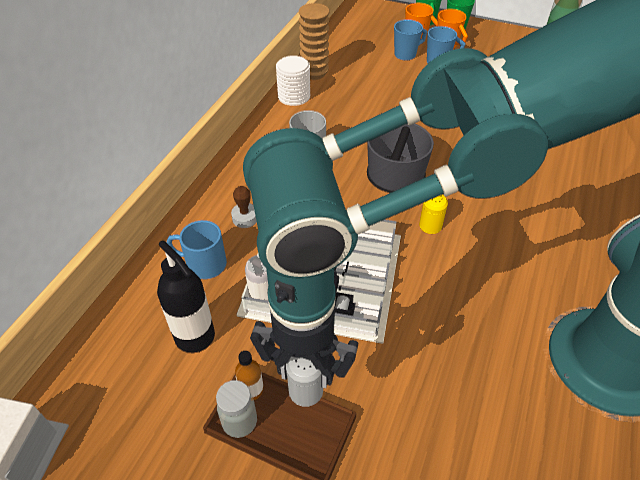

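The shaker is held upright at about (305,380), over the free half of the tray, well clear of the jar at (236,410) and the honey at (248,375). Lowering it now.

Request:
move_arm(dr=[[0,0,0],[0,0,0],[0,0,0],[0,0,0],[0,0,0],[0,0,0],[0,0,0],[0,0,0],[0,0,0],[0,0,0],[0,0,0],[0,0,0],[0,0,0]], travel=[[0,0,0.015],[0,0,0.02],[0,0,0.02],[0,0,0.02],[0,0,0.02],[0,0,0.02],[0,0,0.015],[0,0,0.01],[0,0,0.01],[0,0,0.006],[0,0,0.003],[0,0,0],[0,0,0]], hand=[0.04,0.04,0.04,0.04,0.04,0.04,0.04,0.04,0.04,0.04,0.04,0.04,0.04])

```text
time_s: 10.0
position: [0.4478, 0.3444, 0.0649]
ee_rot: [2.024, 2.402, 0.002]
wrist_force: [-0.4, -0.2, -0.8]
opening: 0.583
gripper_force: 41.7
```

Request:
move_arm(dr=[[0,0,0],[0,0,0],[0,0,0],[0,0,0]], travel=[[0,0,0.002],[0,0,0.002],[0,0,0],[0,0,0]], hand=[0.04,0.04,0.04,0.04])

```text
time_s: 10.4
position: [0.4478, 0.3444, 0.0607]
ee_rot: [2.024, 2.402, 0.002]
wrist_force: [0.6, 1.1, 0.2]
opening: 0.578
gripper_force: 41.7
```

Request:
move_arm(dr=[[0,0,0],[0,0,0],[0,0,0]], travel=[[0,0,0.0015],[0,0,0],[0,0,0]], hand=[0.04,0.04,0.04])

```text
time_s: 10.7
position: [0.4479, 0.3445, 0.0607]
ee_rot: [2.024, 2.402, 0.002]
wrist_force: [-3.6, -1.7, 10.4]
opening: 0.578
gripper_force: 42.7
```

The shaker has touched the tray floor, so I release it and rise.

Request:
move_arm(dr=[[0,0,0],[0,0,0],[0,0,0],[0,0,0],[0,0,0],[0,0,0],[0,0,0]], travel=[[0,0,-0.001],[0,0,0],[0,0,0],[0,0,0],[0,0,0],[0,0,0],[0,0,0]], hand=[0.045,0.052,0.058,0.064,0.072,0.078,0.078])

```text
time_s: 11.4
position: [0.4473, 0.344, 0.0596]
ee_rot: [-2.024, -2.402, 0.0]
wrist_force: [-1.0, -0.1, 0.6]
opening: 0.914
gripper_force: 0.0
```

Request:
move_arm(dr=[[0,0,0],[0,0,0],[0,0,0],[0,0,0],[0,0,0],[0,0,0],[0,0,0],[0,0,0],[0,0,0],[0,0,0]], travel=[[0,0,-0.01],[0,0,-0.015],[0,0,-0.02],[0,0,-0.025],[0,0,-0.025],[0,0,-0.025],[0,0,-0.025],[0,0,-0.025],[0,0,-0.01],[0,0,0]], hand=[0.078,0.078,0.078,0.078,0.078,0.078,0.078,0.078,0.078,0.078])

```text
time_s: 12.4
position: [0.4486, 0.3449, 0.243]
ee_rot: [2.024, 2.401, 0.008]
wrist_force: [-0.1, 0.4, -0.5]
opening: 0.911
gripper_force: 0.0
```

```bash
python3 - <<'E'
from h import *
s=env.sense(); print(s["time_s"],s["position"],s["ee_rot"],s["opening"],s["gripper_force"])
for n in("side","top"):
    c=env.camera(n)
    if n=="side": cv2.imwrite("pics/side2.png",cv2.resize(c["pixels"][330:480,180:380],None,fx=3,fy=3))
    for d in env.silhouettes(c,"shaker_mid"):
        v,u=np.nonzero(d["pixels"]&(c["z_map"]>0)); P=world(c,u,v)
        print(n,np.round(d["box"]),round(d["score"],2),((P.min(0)+P.max(0))/2).round(3),np.percentile(P[:,2],[2,98]).round(3))
E
```

```text
12.4 [0.44860769 0.34489324 0.24298345] [2.02357234 2.40120101 0.00847182] 0.9113098670560589 0.0
side [291. 399.  30.  51.] 0.89 [0.445 0.348 0.05 ] [0.012 0.092]
side [420. 194.  29.  39.] 0.78 [ 0.387 -0.188  0.043] [0.003 0.086]
top [377. 138.  27.  28.] 0.86 [ 0.766 -0.162  0.049] [0.017 0.088]
top [127. 296.  40.  31.] 0.63 [0.443 0.357 0.049] [0.007 0.095]
top [393. 322.  36.  30.] 0.56 [ 0.382 -0.196  0.045] [0.008 0.089]
top [145. 147.  69.  51.] 0.52 [0.726 0.273 0.132] [0.017 0.262]
top [324. 184.  56. 128.] 0.32 [ 0.573 -0.074  0.06 ] [0.017 0.11 ]
```

View pics/side2.png

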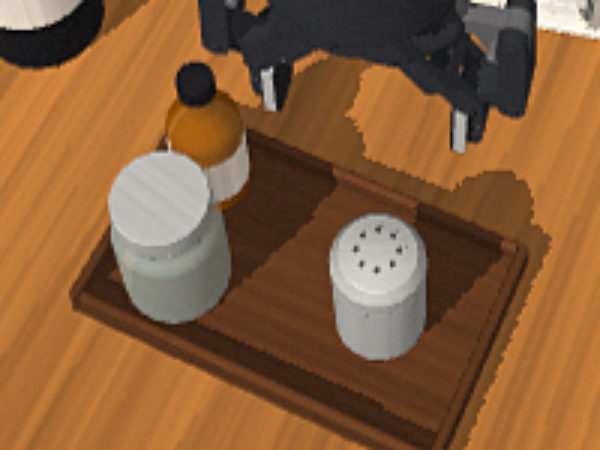

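The shaker stands upright at (378,285) in the crop, on the free half of the tray and released, with its top at 0.092 m as expected. The jar and honey have not moved. Next is the empty lane's pusher lip.

Request:
move_arm(dr=[[0,0,0],[0,0,0],[0,0,0],[0,0,0],[0,0,0],[0,0,0],[0,0,0],[0,0,0],[0,0,0],[0,0,0],[0,0,0],[0,0,0],[0,0,0],[0,0,0],[0,0,0],[0,0,0]], travel=[[-0.0305,0.012,0],[-0.0305,0.012,0],[-0.0305,0.012,0],[-0.0305,0.012,0],[-0.0305,0.012,0],[-0.0305,0.012,0],[-0.0305,0.012,0],[-0.0305,0.012,0],[-0.0305,0.012,0],[-0.0305,0.012,0],[-0.0305,0.012,0],[-0.0305,0.012,0],[-0.0305,0.012,0],[-0.0305,0.012,0],[0,0,0],[0,0,0]], hand=[0.05,0.05,0.05,0.05,0.05,0.05,0.05,0.05,0.05,0.05,0.05,0.05,0.05,0.05,0.05,0.05])

```text
time_s: 14.2
position: [0.6846, -0.0489, 0.2375]
ee_rot: [-2.024, -2.398, 0.003]
wrist_force: [0.1, 0.7, 0.3]
opening: 0.585
gripper_force: 0.0
```

Request:
move_arm(dr=[[0,0,0],[0,0,0],[0,0,0],[0,0,0],[0,0,0],[0,0,0]], travel=[[0,0,0.02],[0,0,0.025],[0,0,0.025],[0,0,0.02],[0,0,0],[0,0,0]], hand=[0.05,0.05,0.05,0.05,0.05,0.05])

```text
time_s: 14.8
position: [0.6844, -0.0472, 0.1492]
ee_rot: [-2.022, -2.402, 0.001]
wrist_force: [0.4, -0.2, 1.0]
opening: 0.587
gripper_force: 0.0
```

```bash
python3 - <<'E'
from h import *
s=env.sense(); print(s["time_s"],s["position"],s["ee_rot"],s["opening"])
c=env.camera("side"); a=c["pixels"][120:320,210:430]
cv2.imwrite("pics/side3.png",cv2.resize(a,None,fx=2.8,fy=2.8))
c=env.camera("side")
print("proj of grasp pt/ lip est in crop",[((proj(c,np.array(p))-[210,120])*2.8).round() for p in ((*s["position"][:2],s["position"][2]-.003),(.685,-.049,.110))])
E
```

```text
14.8 [ 0.6844208  -0.04724276  0.1491649 ] [-2.02207795e+00 -2.40198184e+00  1.48619678e-03] 0.5872890276338907
proj of grasp pt/ lip est in crop [array([183., 174.]), array([186., 209.])]
```

View pics/side3.png

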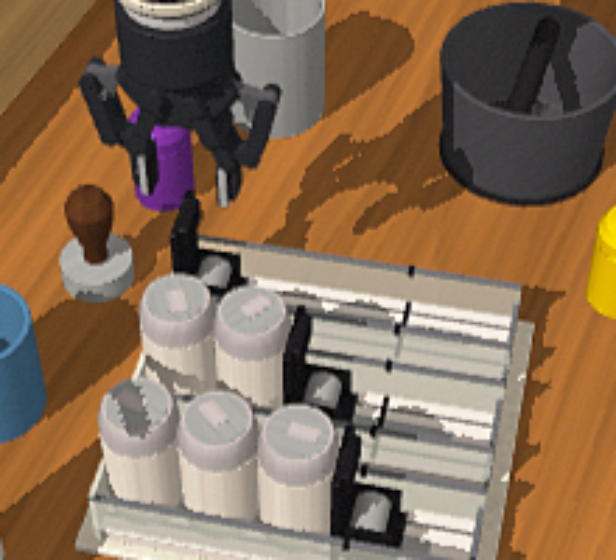

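The open fingers, with tips at (147,190) and (225,195), straddle the lip at (187,215), and their surroundings are clear. Descend and close.

Request:
move_arm(dr=[[0,0,0],[0,0,0],[0,0,0],[0,0,0],[0,0,0],[0,0,0]], travel=[[0,0,0.012],[0,0,0.012],[0,0,0.012],[0,0,0.012],[0,0,0],[0,0,0]], hand=[0.05,0.05,0.05,0.05,0.05,0.05])

```text
time_s: 15.5
position: [0.6847, -0.0483, 0.1007]
ee_rot: [-2.024, -2.401, 0.002]
wrist_force: [0.1, -0.2, 0.7]
opening: 0.585
gripper_force: 0.0
```

Request:
move_arm(dr=[[0,0,0],[0,0,0],[0,0,0],[0,0,0],[0,0,0],[0,0,0],[0,0,0],[0,0,0],[0,0,0],[0,0,0]], travel=[[0,0,0],[0,0,0],[0,0,0],[0,0,0],[0,0,0],[0,0,0],[0,0,0],[0,0,0],[0,0,0],[0,0,0]], hand=[0.035,0.02,0.005,0.005,0.005,0.005,0.005,0.005,0.005,0.005], force=50)

```text
time_s: 16.5
position: [0.6868, -0.0483, 0.1029]
ee_rot: [2.022, 2.401, 0.003]
wrist_force: [4.4, 1.9, 0.9]
opening: 0.133
gripper_force: 50.0
```

Request:
move_arm(dr=[[0,0,0],[0,0,0],[0,0,0],[0,0,0],[0,0,0],[0,0,0],[0,0,0],[0,0,0],[0,0,0],[0,0,0],[0,0,0],[0,0,0],[0,0,0],[0,0,0],[0,0,0],[0,0,0]], travel=[[0,-0.005,0],[0,-0.01,0],[0,-0.013,0],[0,-0.015,0],[0,-0.015,0],[0,-0.015,0],[0,-0.015,0],[0,-0.015,0],[0,-0.015,0],[0,-0.015,0],[0,-0.014,0],[0,-0.012,0],[0,-0.007,0],[0,-0.004,0],[0,0,0],[0,0,0]], hand=[0.005,0.005,0.005,0.005,0.005,0.005,0.005,0.005,0.005,0.005,0.005,0.005,0.005,0.005,0.005,0.005])

```text
time_s: 18.1
position: [0.5199, -0.0799, 0.1028]
ee_rot: [2.018, 2.398, -0.001]
wrist_force: [8.3, -7.8, -4.3]
opening: 0.132
gripper_force: 49.2
```

```bash
python3 - <<'E'
from h import *
s=env.sense(); print(s["time_s"],s["position"],s["ee_rot"],s["opening"],s["gripper_force"],s["wrist_force"])
p=s["position"]-np.array([.6855,-.0485,.102]);print("pull along lane",p[:2]@[.9856,.1694])
c=env.camera("side"); a=c["pixels"][120:320,210:430]
for nm in("grip_empty","grip_two","shaker_mid"): print(nm,[(np.round(d["box"]).tolist(),round(d["score"],2)) for d in env.look_for(c,nm)])
cv2.imwrite("pics/side4.png",cv2.resize(a,None,fx=2.8,fy=2.8,interpolation=cv2.INTER_CUBIC))
E
```

```text
18.1 [ 0.51991999 -0.07988159  0.10283397] [ 2.01817766e+00  2.39793304e+00 -6.32987195e-04] 0.13153670695523023 49.22917127609253 [ 8.26353733 -7.75543098 -4.31246857]
pull along lane -0.16851170284729697
grip_empty [([351.0, 200.0, 28.0, 41.0], 0.89), ([288.0, 220.0, 25.0, 45.0], 0.63), ([202.0, 373.0, 155.0, 105.0], 0.23)]
grip_two [([310.0, 231.0, 28.0, 36.0], 0.69)]
shaker_mid [([421.0, 191.0, 26.0, 43.0], 0.91), ([290.0, 396.0, 32.0, 53.0], 0.64), ([256.0, 156.0, 24.0, 40.0], 0.59)]
```

View pics/side4.png

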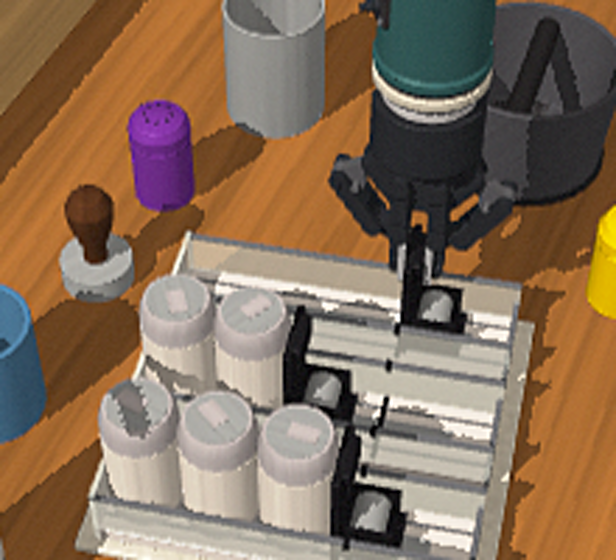

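The pusher is still gripped, with its front face level with the near-rail tick at about (399,325) in the crop. The cans and the other pushers are unchanged. I let it settle, then hand in.

Request:
move_arm(dr=[[0,0,0],[0,0,0],[0,0,0],[0,0,0],[0,0,0]], travel=[[0,-0.001,0],[0,0,0],[0,0,0],[0,0,0],[0,0,0]], hand=[0.005,0.005,0.005,0.005,0.005])

```text
time_s: 18.8
position: [0.5193, -0.08, 0.1028]
ee_rot: [2.018, 2.398, -0.0]
wrist_force: [8.6, -9.0, -4.4]
opening: 0.126
gripper_force: 49.2
```

```bash
python3 -c "
from h import *
s=env.sense();print(s['position'],s['opening'],s['gripper_force'],s['wrist_force']);print(env.job_done())"
```

```text
[ 0.51930608 -0.0799965   0.10282907] 0.1259555235621447 49.20446455478668 [ 8.57209186 -9.02437821 -4.44341826]
the job is handed in; nothing more can be done
None
```

The cocoa shaker is standing upright and released on the free part of the condiment tray, and the empty lane's pusher is held in the gripper at the fill line (about 169 mm pulled back, measured from the arm). The job was handed in at about 19 s; it returned no verdict.

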